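Aim the sprung blower wand at the movement and pull it out to its length mark

ROBOT

A 7-joint arm with a two-finger parallel gripper is mounted at the origin on the work surface. World frame = base frame: x ahead of the robot, y to its left, z up, the work surface at z = 0. Lengths are in m, angles in rad, forces in N, time in s.
With the tool pointing down it reaches from about 0.35 to 0.9 m from the base axis. Payload 19.9 kg.
Tool frame: the origin (TCP) lies midway between the tips of the shut fingers; the grasp point (between the pads) lies 19 mm behind it; z points along the fingers, y is the direction in which the jaws open and shut (so a half turn about z gives the same grasp; the last joint's range is limited). The gripper opens to 94 mm and grips with 3 to 60 N. Pads are 16 mm wide; open, the fingers measure 119 mm over their backs; the gripper's body (75 mm by 177 mm) begins 78 mm behind the grasp point.
Start: joints at [-0.042, 0.417, -0.01, 1.614, 0.005, 1.111, -0.053], TCP at [0.625, 0, 0.205] pointing down, gripper open.
Joint ranges: [-2.81, 2.81], [-0.39, 2.02], [-1.27, 1.25], [0.06, 2.57], [-1.19, 4.33], [0.19, 2], [-2.82, 2.82]. Speed limits (rad/s): [1.89, 1.89, 2.39, 2.39, 3.01, 3.01, 3.01].

INTERFACE

Orientations are given as a 3x3 rotation matrix whose columns are the frame's x, y, z axes.
In Python, from workcell import status, imaging, ticket, models gives the robot as it stands.
- The arm moves only by the tool arm_command, never from a script. Its argument "moves" is text: rows parted by semicolons, each of 7 numbers parted by spaces: the finger opening in mm, from 0 to 94, then the shift along the tool's x, y, z in mm, then the turn, a rotation vector about the tool's x, y, z in degrees. A call has 1 to 12 rows; each row shifts and turns the commanded pose from where the row before left it, along the tool's axes as they then stand; what a row does not reach is not made up. A row lasts 1/12 s, in which the tool goes at most 41.7 mm and 7.16 degrees, less where a joint would pass 70% of its speed; a pose out of reach is approached as far as the arm can. A call with a gripper value outside its range is refused whole. The fingers move at their own pace and stop on an object; the grip force is fixed at half the most. Time passes only in rows, so rows that do not move let the fingers close. It gives the time, the measured TCP pose, the force and the opening at its end, in the units of the state.
- status.get_state(): the state, without advancing time (a new reading comes with each control period).
- imaging.get_image(name): name is "scene" or "side" or "wrist"; returns a dict with "frame" (480x640x3 uint8, red, green, blue), "depth" (480x640 float32, m along the optical axis (not along the pixel's ray), 0 where there is no reading), "fx", "fy", "cx", "cy" (pixels), "rvec" (rotation vector, rad) and "tvec" (3), from world to camera coordinates, as OpenCV has them. Camera axes: x right, y down, z forward; pixel columns grow to the right and rows downward; lengths in m; the calibration is good to about 2 mm. A picture is of the moment at which its call begins.
- ticket.job_done(): hands the job in, once; it reports no verdict.
Trained networks look in a picture, given as the dict that the camera call returned (one of the last four; its "shot" number tells which), for a name from the list of things; names that differ only in an ending like _2 or _b are one class to them, and where a whole thing is asked for, a point or a joint stands for the part that bears it (a point fixed in the world has none). Each returns a list of dicts, best first, with "conf" (0 to 1); they miss things now and then, are a little off and sometimes report something else, mostly with a low value. They report only what shows in the picture. A call takes as long as a camera call. They do not tell look-alikes from the thing itself.
- models.masks_of(label, picture): "pixels" (480x640 bool, what is visible of it).
- models.place_of(label, picture): "point" ([x, y, z] in m, in world coordinates, good to about 4 mm: a listed point, or the origin of a listed thing).
The state is a dict: "clock": time; "qpos": joint angles; "joint_velocities": joint speeds; "effort": joint torques, N m; "tcp_pos": TCP position; "tcp_rot": TCP orientation; "force": force on the tool from outside, world axes, zero at the start; "torque": the same for the moment, N m; "opening": finger opening in m.
Only numpy, scipy, OpenCV 4.12 (cv2) and the standard library are available. Lean on these libraries where they do the work, as an engineer would, in place of code of your own. Each camera call takes 0.05 s, during which the arm holds its last target. There are 200 camera calls.

TASK

On the watchmaker's bench, take the blower wand by its upright orange grip and, with the wand still pushed in, swing it round until it points squarely at the brass watch movement (not at either dial), pausing there a moment. Then, keeping that aim, pull the sprung wand straight out until its yellow pointer stands over the middle of the red length clip, and finish holding it there, still gripped, because the spring pulls it back when let go. Do not push against the red clip, and leave everything else on the bench where it is.

Things in the scene. Friction and masses are not known exactly. Their poses are not given: they have to be found in the camera images.
- pivot (a point): Swivel centre of the wand on its fixed black stand (foot 108 mm across), on the wand's line, 85 mm above the bench. It turns with the wand: x axis along the wand towards the nozzle, z up. The level barrel (27 mm thick, end collars 31 mm) runs from 45 mm behind to 100 mm ahead of this point. The stand's place and yaw differ each time.
- swivel (a joint): Turn of the wand about the upright axis at the pivot (rad, grows anticlockwise from above; 0 is the stand's own front, which roughly faces the middle one of the three holders). Stiff-ish: about 0.08 N m; stays where left. Range -1.3 to 1.3.
- tube (a joint): How far the inner tube is pulled out along the wand's x axis (m): 0 pushed in (as found), end stop at 0.13. The inner spring pulls it back with 3 N at 0, rising 50 N per m (about 8 N at 0.1).
- grip_mid (a point): Middle of the free part of the upright orange grip on the inner tube: a round post of diameter 20 mm, free from 30 mm below to 22 mm above this point; it stands square on the wand's line, 42 mm above it, and 130 mm from the pivot along it when pushed in. Being round it can be gripped at any yaw. x axis along the wand, z up.
- grip: Everything carried at the front of the inner tube: orange grip post, yellow pointer, brass nozzle. Origin on the wand's line under the post; x axis along the wand towards the nozzle, y to its left, z up.
- nozzle (a point): Tip of the brass nozzle on the wand's line, 68 mm ahead of the grip post.
- pointer (a point): Yellow pointer, a 4 mm thick level arm reaching 37 mm out to the wand's left, 30 mm ahead of the grip post; this point is on its centre line above the scale rail (30 mm left of the wand's line, 6 mm above it). It moves with the grip.
- clip_mark (a point): Length mark: centre of the top of the red clip (12 mm along the rail, 16 mm wide, 16 mm tall) clamped on the scale rail that runs along the wand's left and turns with it, 30 mm left of the wand's line; its top is level with that line. It is clamped fast; it stands 55 to 100 mm ahead of the pointer at the start, differently each time. Axes as the wand's.
- clip: The red clip itself, origin at the clip mark.
- movement_mid (a point): Target: middle of the brass watch movement (40 mm disc with copper and steel wheels and two red dots), tilted up on a loose holder with a dark round foot of 68 mm; 75 mm above the bench, 350 to 395 mm from the pivot. It stands in any one of three places, about -0.42, 0 and 0.42 rad from the stand's front. Do not move it.
- white_dial_mid (a point): White dial with black dots on the same kind of holder, same point; a bystander.
- blue_dial_mid (a point): Blue dial on the same kind of holder, same point; a bystander.
- die_ring_mid (a point): Loose brass ring, 44 mm across, 16 mm tall; centre. A bystander.
- oil_jar_mid (a point): Amber jar, 40 mm across, 50 mm tall; centre. A bystander.
- screwdriver: Screwdriver lying flat, 130 mm; a bystander.
- parts_tin_mid (a point): Round aluminium parts dish, 70 mm across, 22 mm tall; centre. A bystander.
Mind the look-alikes: they are no part of the job. Leave any purple look-alike of the part that bears movement_mid alone.

How it is judged:
On the way, in this order (a step that is already met when the one before it is completed fails the run):
1. the gripped wand, still pushed in, is aimed at the brass movement and held there (y of movement_mid in the frame of grip between -0.02 and 0.02 m and value of joint tube below 0.03 m and contact force between grip and the fingers above 1 N), for 0.3 s.
2. still aimed, the wand is pulled out to the red clip and held there (y of movement_mid in the frame of grip between -0.02 and 0.02 m and x of pointer in the frame of clip_mark between -0.006 and 0.006 m and contact force between grip and the fingers above 1 N), for 0.5 s.
At the end, for the whole second after the job is handed in: The fingers hold the grip; the wand's line passes within 20 mm of the middle of the brass movement (that is, it points at the 40 mm disc); the pointer is within 6 mm of the clip's middle (over the 12 mm clip), at rest (all of step 2 and velocity of joint tube between -0.01 and 0.01 m/s); the arm keeps its last pose, push and grip.
It fails at once if the red clip is pushed (over 5 N) (contact force between clip and the fingers above 5 N or contact force between clip and the arm above 5 N).
It fails at once if something else on the bench is moved by more than 15 mm (distance of any of movement_mid, white_dial_mid, blue_dial_mid, die_ring_mid, oil_jar_mid, screwdriver, parts_tin_mid from where it was at the start of the episode above 0.015 m).
It also fails if it takes over 42 s, if anything falls off the work surface, if the arm or the gripper's body presses on something with over 40 N, if the wrist force passes 120 N, or if a joint passes its speed limit or range.

## Working session

There is one attempt and no reset: what is moved stays moved. The work goes in short steps, Python scripts to look and compute and a tool call to move; the robot and the scene stay as the last step left them, time stands still between calls to the robot, and variables do not carry over. Pictures are saved under pics/ and viewed, about 8 in all and at most 12, crops included, and the job is handed in when it is done.

Besides the shell and the picture viewer there is one more tool, called as name(argument=value, ...) on one line, values as JSON. arm_command: Moves the arm, as the interface text tells. Its arguments: {"type":"object","properties":{"moves":{"type":"string"}},"required":["moves"]}

```bash
mkdir -p pics; cat > h.py <<'E'
import numpy as np, cv2
from workcell import status, imaging, ticket, models
def cam(p):
    R=cv2.Rodrigues(np.array(p["rvec"],float))[0]; return R,np.array(p["tvec"],float).ravel()
def proj(p,X):
    R,t=cam(p); c=R@np.array(X)+t; return (p["fx"]*c[0]/c[2]+p["cx"],p["fy"]*c[1]/c[2]+p["cy"])
def cloud(p,m):
    R,t=cam(p); v,u=np.nonzero(m&(p["depth"]>0)); z=p["depth"][v,u]
    c=np.c_[(u-p["cx"])*z/p["fx"],(v-p["cy"])*z/p["fy"],z]; return (c-t)@R
def save(p,n): cv2.imwrite("pics/"+n,p["frame"][:,:,::-1])
E
python3 - <<'E'
from h import *
for n in("scene","side"):
    p=imaging.get_image(n); save(p,n+"1.png")
    for l in("pivot","grip_mid","pointer","nozzle","clip_mark","movement_mid","white_dial_mid","blue_dial_mid","oil_jar_mid"):
        for r in models.place_of(l,p)[:3]:
            print(n,l,round(r["conf"],2),np.round(r["point"],4),np.round(proj(p,r["point"])))
s=status.get_state();print(s["clock"],s["tcp_pos"],s["tcp_rot"],s["force"])
E
```

```text
scene pivot 0.89 [0.4023 0.0152 0.0884] [301. 184.]
scene pivot 0.45 [0.5558 0.1695 0.0875] [383. 223.]
scene grip_mid 0.79 [0.5018 0.0954 0.1234] [345. 200.]
scene grip_mid 0.32 [0.6462 0.4122 0.0111] [492. 257.]
scene pointer 0.49 [ 0.4224 -0.2995 -0.0018] [174. 236.]
scene nozzle 0.55 [0.5555 0.1347 0.0876] [368. 226.]
scene nozzle 0.25 [0.5106 0.138  0.0916] [364. 209.]
scene clip_mark 0.46 [0.5564 0.171  0.0836] [383. 224.]
scene movement_mid 0.94 [ 0.7458 -0.0428  0.0786] [307. 316.]
scene movement_mid 0.92 [ 0.8175 -0.2483  0.0759] [208. 369.]
scene movement_mid 0.84 [ 0.5801 -0.2181  0.0786] [211. 264.]
scene white_dial_mid 0.73 [0.7666 0.0918 0.0749] [374. 313.]
scene white_dial_mid 0.48 [ 0.7503 -0.0463  0.0763] [306. 319.]
scene blue_dial_mid 0.58 [ 0.7029 -0.1936  0.0788] [229. 311.]
scene oil_jar_mid 0.66 [ 0.5547 -0.3521  0.0246] [152. 279.]
side pivot 0.89 [0.4036 0.0116 0.087 ] [236. 268.]
side pivot 0.6 [0.7654 0.0906 0.0745] [369. 230.]
side pivot 0.56 [0.5562 0.1352 0.0861] [288. 228.]
side pointer 0.64 [0.5067 0.1349 0.0952] [269. 228.]
side nozzle 0.74 [0.5047 0.0958 0.0832] [271. 241.]
side nozzle 0.58 [0.5589 0.1373 0.0848] [289. 227.]
side clip_mark 0.37 [0.5563 0.1734 0.0877] [285. 218.]
side movement_mid 0.88 [ 0.7469 -0.0405  0.0746] [379. 264.]
side movement_mid 0.83 [ 0.8138 -0.245   0.0747] [439. 320.]
side movement_mid 0.59 [ 0.5802 -0.219   0.079 ] [333. 329.]
side white_dial_mid 0.75 [0.7651 0.091  0.0732] [369. 230.]
side blue_dial_mid 0.77 [ 0.7064 -0.1935  0.0769] [385. 311.]
side oil_jar_mid 0.89 [ 0.5517 -0.3556  0.0273] [337. 399.]
1.0 [6.24962456e-01 4.66217362e-06 2.05410143e-01] [[-4.32955174e-05  9.99999990e-01 -1.31531945e-04]
 [ 9.99999997e-01  4.32862278e-05 -7.06284352e-05]
 [-7.06227410e-05 -1.31535003e-04 -9.99999989e-01]] [ 0.10361344 -0.26373124  0.05781937]
```

```bash
python3 - <<'E'
import cv2
a=cv2.imread("pics/scene1.png"); b=cv2.imread("pics/side1.png")
cv2.imwrite("pics/crop_scene.png",cv2.resize(a[160:420,140:440],None,fx=2.3,fy=2.3,interpolation=cv2.INTER_CUBIC))
cv2.imwrite("pics/crop_side.png",cv2.resize(b[190:360,210:470],None,fx=3,fy=3,interpolation=cv2.INTER_CUBIC))
E
```

```text
(no output)
```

View pics/crop_scene.png

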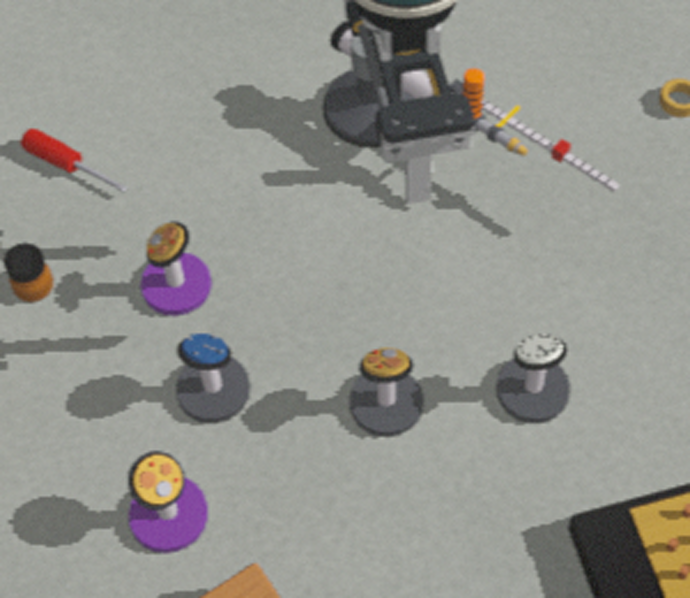

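View pics/crop_side.png

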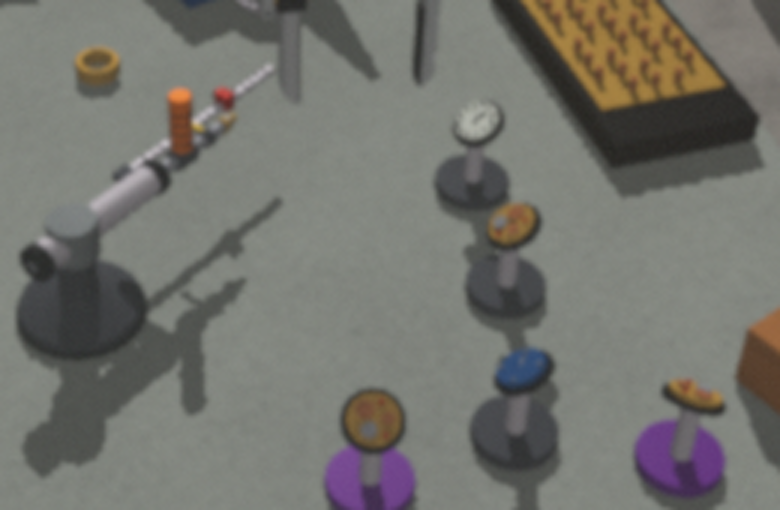

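Three brass discs: dark-footed at scene (307,316) in the middle holder row; purple-footed ones at (208,369) and (211,264). The dark-footed one, 0.347 m from the pivot, is the target. The crops confirm it. Next I refine the post, clip and movement positions by colour.

```bash
cat >> h.py <<'E'
def meas(n,post=None):
    p=imaging.get_image(n); h=cv2.cvtColor(p["frame"],cv2.COLOR_RGB2HSV).astype(int); out={}
    V,U=np.mgrid[:480,:640]
    allm=h[...,1]>130
    for k,lo,hi in(("orange",6,17),("red",-4,5),("yellow",22,33)):
        H=np.where(h[...,0]>170,h[...,0]-180,h[...,0])
        m=allm&(H>=lo)&(H<=hi)&(h[...,2]>80)
        X=cloud(p,m); 
        c=np.array(post)if post is not None else np.array([.50,.095])
        g=(np.hypot(*(X[:,:2]-c).T)<(.03 if k=="orange" else .15))&(X[:,2]>.06)&(X[:,2]<.16)
        if k=="orange": g&=X[:,2]>.1
        X=X[g]; out[k]=X
        if len(X): print(n,k,len(X),np.round(np.median(X,0),4),np.round(X.min(0),3),np.round(X.max(0),3))
    return p,out
E
python3 - <<'E'
from h import *
for n in("scene","side","wrist"):
    p,o=meas(n); 
    if n=="wrist": save(p,"wrist1.png")
    for l in("pivot","grip_mid","pointer","nozzle","clip_mark","movement_mid"):
        for r in models.place_of(l,p)[:2]:
            print("  ",n,l,round(r["conf"],2),np.round(r["point"],4),np.round(proj(p,r["point"])))
    R,t=cam(p); print("cam at",np.round(-R.T@t,3))
E
```

```text
scene orange 120 [0.5099 0.0948 0.1411] [0.492 0.086 0.1  ] [0.515 0.103 0.153]
scene red 37 [0.5576 0.1713 0.0844] [0.55  0.165 0.069] [0.564 0.18  0.091]
scene yellow 22 [0.5143 0.1318 0.0937] [0.503 0.116 0.09 ] [0.524 0.143 0.097]
   scene pivot 0.61 [0.4045 0.0141 0.0869] [301. 185.]
   scene grip_mid 0.49 [0.4982 0.0985 0.1269] [346. 198.]
   scene clip_mark 0.62 [0.5573 0.1722 0.0841] [384. 225.]
   scene movement_mid 0.92 [ 0.7476 -0.0443  0.0782] [306. 317.]
   scene movement_mid 0.88 [ 0.5836 -0.2163  0.0757] [212. 266.]
cam at [ 1.303 -0.153  1.091]
side orange 104 [0.501  0.0848 0.1319] [0.493 0.078 0.101] [0.509 0.105 0.149]
side red 18 [0.5539 0.1679 0.0816] [0.547 0.155 0.075] [0.558 0.173 0.087]
side yellow 1 [0.5196 0.1204 0.0895] [0.52 0.12 0.09] [0.52 0.12 0.09]
   side pivot 0.74 [0.3991 0.0113 0.0892] [234. 267.]
   side grip_mid 0.74 [0.4617 0.3421 0.0057] [242. 211.]
   side grip_mid 0.72 [0.556  0.1734 0.0824] [285. 220.]
   side pointer 0.63 [0.5064 0.135  0.0932] [269. 228.]
   side nozzle 0.5 [0.5565 0.1776 0.0881] [285. 217.]
   side clip_mark 0.58 [0.5536
[... 276 characters left out ...]
 335 [0.5543 0.1724 0.0835] [0.545 0.164 0.074] [0.563 0.18  0.086]
wrist yellow 293 [0.5135 0.1294 0.0916] [0.502 0.115 0.072] [0.553 0.144 0.094]
   wrist pivot 0.84 [0.4007 0.0165 0.0865] [ 53. 215.]
   wrist grip_mid 0.68 [0.5029 0.0917 0.1247] [139. 120.]
   wrist grip_mid 0.55 [0.5596 0.1733 0.0858] [226.   6.]
   wrist pointer 0.77 [0.5035 0.1407 0.0907] [153.  53.]
   wrist pointer 0.39 [0.5559 0.1731 0.0887] [220.   5.]
   wrist nozzle 0.94 [0.5555 0.1358 0.0863] [224.  62.]
   wrist clip_mark 0.83 [0.5585 0.173  0.0845] [225.   7.]
   wrist movement_mid 0.9 [ 0.7523 -0.0429  0.078 ] [453. 276.]
   wrist movement_mid 0.75 [0.5546 0.1725 0.0863] [219.   7.]
cam at [0.624 0.08  0.383]
```

View pics/wrist1.png

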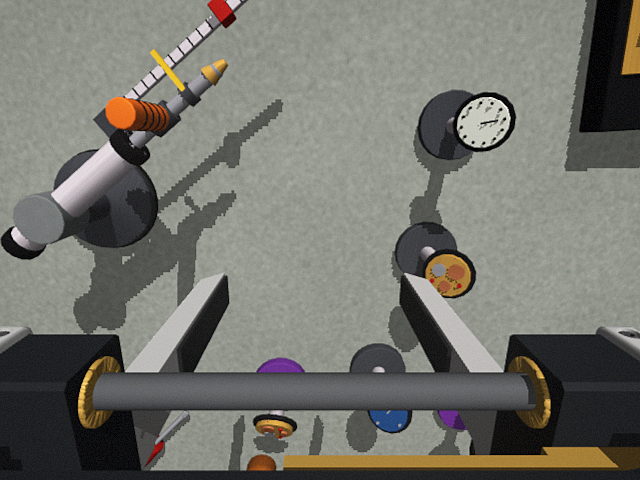

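arm_command(moves="94 16 -20.5 0 0 0 0;94 16 -20.5 0 0 0 0;94 16 -20.5 0 0 0 0;94 16 -20.5 0 0 0 0;94 16 -20.5 0 0 0 0;94 15.5 -20.5 0 0 0 0;60 0 0 0 0 0 -6.4;60 0 0 0 0 0 -6.4;60 0 0 0 0 0 -6.4;60 0 0 0 0 0 -6.4;60 0 0 0 0 0 -6.4;60 0 0 0 0 0 -6.4")

```text
clock: 3.05
tcp_pos: [0.502, 0.0955, 0.2055]
tcp_rot: [[-0.625, 0.78, 0.0], [0.78, 0.625, -0.0], [-0.0, 0.0, -1.0]]
force: [-0.2, 0.3, 1.2]
opening: 0.0606
```

```bash
python3 - <<'E'
from h import *
p,o=meas("wrist",[.502,.0955]); save(p,"wrist2.png")
for l in("pivot","grip_mid","pointer","nozzle","clip_mark"):
    for r in models.place_of(l,p)[:2]:
        print("  ",l,round(r["conf"],2),np.round(r["point"],4),np.round(proj(p,r["point"])))
X=o["orange"]; T=X[X[:,2]>.146]; print(len(T),T.min(0),T.max(0),np.median(T,0))
E
```

```text
wrist orange 850 [0.4997 0.0989 0.147 ] [0.491 0.086 0.102] [0.511 0.105 0.149]
wrist red 259 [0.5529 0.1736 0.0834] [0.502 0.105 0.074] [0.562 0.182 0.133]
wrist yellow 202 [0.5138 0.13   0.0915] [0.501 0.115 0.074] [0.55  0.143 0.093]
   pivot 0.65 [0.4    0.0182 0.0841] [168. 230.]
   grip_mid 0.74 [0.5015 0.0949 0.1232] [314. 247.]
   pointer 0.94 [0.5063 0.1395 0.0921] [352. 199.]
   nozzle 0.62 [0.5529 0.1373 0.0867] [391. 234.]
   nozzle 0.26 [0.504  0.0985 0.0876] [319. 233.]
   clip_mark 0.93 [0.556  0.1727 0.085 ] [421. 204.]
   clip_mark 0.2 [0.5072 0.1376 0.0915] [351. 202.]
541 [0.49143943 0.0858466  0.14601524] [0.51054423 0.10466217 0.14944118] [0.50126067 0.09552991 0.14757061]
```

View pics/wrist2.png

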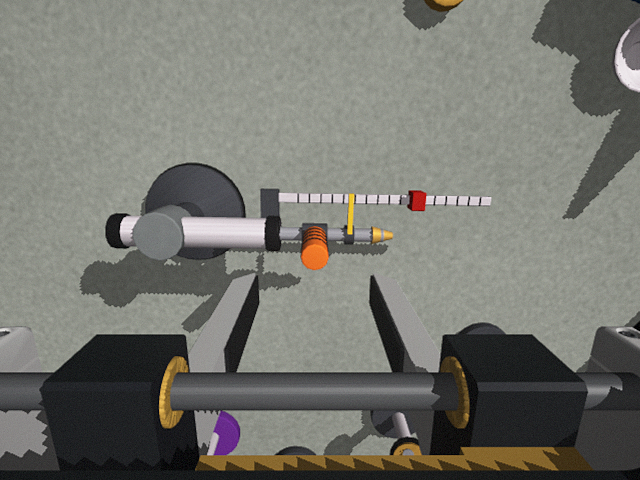

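Wrist view: the post sits centred between the fingers at (314,250), the clip is at (418,200), and nothing is under the fingertips. Now I descend and close.

arm_command(moves="60 0 -1 16 0 0 0;60 0 0 16 0 0 0;60 0 0 16 0 0 0;60 0 0 16 0 0 0;60 0 0 16 0 0 0;60 0 0 13 0 0 0;60 0 0 0 0 0 0;0 0 0 0 0 0 0;0 0 0 0 0 0 0;0 0 0 0 0 0 0;0 0 0 0 0 0 0;0 0 0 0 0 0 0")

```text
clock: 4.35
tcp_pos: [0.5015, 0.0949, 0.113]
tcp_rot: [[-0.621, 0.784, 0.001], [0.784, 0.621, 0.0], [-0.0, 0.001, -1.0]]
force: [-0.5, 0.2, -0.2]
opening: 0.0302
```

arm_command(moves="0 0 0 0 0 0 0;0 0 0 0 0 0 0;0 0 0 0 0 0 0")

```text
clock: 4.6
tcp_pos: [0.5022, 0.0957, 0.1129]
tcp_rot: [[-0.621, 0.783, 0.002], [0.783, 0.621, 0.001], [-0.001, 0.003, -1.0]]
force: [7.0, 3.4, -3.2]
opening: 0.0191
```

arm_command(moves="0 0 1.5 0 0 0 0;0 -4.5 0 0 0 0 2;0 -9.07 0 0 0 0 4;0 -9.07 0 0 0 0 4;0 -9.07 0 0 0 0 4;0 -9.07 0 0 0 0 4;0 -4.5 0 0 0 0 2;0 0 0 0 0 0 0;0 0 0 0 0 0 0")

```text
clock: 5.35
tcp_pos: [0.5251, 0.0561, 0.1127]
tcp_rot: [[-0.314, 0.95, -0.0], [0.95, 0.314, -0.0], [-0.0, -0.0, -1.0]]
force: [-3.0, -2.1, 6.8]
opening: 0.0197
```

```bash
python3 - <<'E'
from h import *
s=status.get_state(); p=s["tcp_pos"]; d=p[:2]-np.array([.398,.0161]); print(p,s["force"],np.hypot(*d),np.arctan2(d[1],d[0]),np.arctan2(s["tcp_rot"][1][1],s["tcp_rot"][0][1]))
E
```

```text
[0.52511673 0.05614605 0.11265403] [-3.03338507 -2.10318565  6.83366322] 0.13327545942453298 0.3051914503107492 0.31901239780610496
```

arm_command(moves="0 -4.6 -0.2 0 0 0 2;0 -9.2 -0.3 0 0 0 4;0 -9.2 -0.3 0 0 0 4;0 -9.2 -0.3 0 0 0 4;0 -9.2 -0.3 0 0 0 4;0 -9.2 -0.3 0 0 0 4;0 -9.2 -0.3 0 0 0 4;0 -2.8 0 0 0 0 1.2;0 0 0 0 0 0 0;0 0 0 0 0 0 0;0 0 0 0 0 0 0")

```text
clock: 6.27
tcp_pos: [0.5301, -0.0053, 0.1126]
tcp_rot: [[0.154, 0.988, -0.0], [0.988, -0.154, -0.0], [-0.0, -0.0, -1.0]]
force: [-3.0, -1.1, 5.0]
opening: 0.0197
```

```bash
python3 - <<'E'
from h import *
s=status.get_state(); q=s["tcp_pos"]; d=q[:2]-np.array([.398,.0161]); print(q,s["force"],np.hypot(*d),np.arctan2(d[1],d[0]),np.arctan2(s["tcp_rot"][1][1],s["tcp_rot"][0][1]))
for n in("wrist","scene","side"):
    p,o=meas(n,q[:2]); save(p,n+"3.png")
    for l in("pivot","pointer","nozzle","clip_mark","movement_mid"):
        for r in models.place_of(l,p)[:2]:
            print("  ",l,round(r["conf"],2),np.round(r["point"],4),np.round(proj(p,r["point"])))
E
```

```text
[ 0.53012405 -0.00530409  0.11264454] [-2.99167127 -1.09888515  4.97765692] 0.13384655591672354 -0.16060468574454992 -0.15487931061251106
wrist orange 2389 [ 5.298e-01 -1.000e-04  1.467e-01] [ 0.52  -0.015  0.1  ] [0.539 0.005 0.15 ]
wrist red 571 [0.6196 0.0111 0.0835] [0.613 0.001 0.071] [0.629 0.018 0.086]
wrist yellow 381 [0.5618 0.0095 0.0917] [ 0.557 -0.008  0.09 ] [0.566 0.026 0.093]
   pivot 0.96 [0.3982 0.0167 0.0842] [100. 269.]
   pointer 0.72 [0.3994 0.0188 0.0841] [101. 265.]
   pointer 0.61 [0.56   0.0243 0.0917] [359. 221.]
   nozzle 0.93 [ 0.5953 -0.015   0.0857] [422. 271.]
   clip_mark 0.85 [0.6227 0.0052 0.0832] [464. 232.]
scene orange 7 [ 0.5389 -0.0081  0.1033] [ 0.536 -0.012  0.101] [ 0.541 -0.002  0.106]
scene red 36 [0.6228 0.0081 0.0853] [0.615 0.002 0.08 ] [0.629 0.017 0.092]
scene yellow 34 [0.5631 0.0075 0.0928] [ 0.558 -0.016  0.087] [0.595 0.025 0.098]
   pointer 0.57 [0.5658 0.0189 0.0894] [318. 237.]
   pointer 0.36 [ 0.5943 -0.0165  0.088 ] [305. 251.]
   nozzle 0.49 [ 0.5949 -0.0175  0.0867] [304. 252.]
   movement_mid 0.87 [ 0.5794 -0.2166  0.078 ] [211. 264.]
   movement_mid 0.86 [ 0.7471 -0.0432  0.0731] [307. 318.]
side orange 130 [ 0.5277 -0.0162  0.1342] [ 0.52  -0.021  0.1  ] [ 0.537 -0.001  0.152]
side red 20 [0.6201 0.0036 0.0827] [ 0.616 -0.002  0.071] [0.625 0.014 0.085]
side yellow 5 [0.5629 0.012  0.0908] [0.562 0.006 0.09 ] [0.564 0.018 0.093]
   pivot 0.94 [0.4016 0.0121 0.088 ] [235. 267.]
   pivot 0.35 [ 0.5331 -0.0094  0.0864] [291. 265.]
   pointer 0.74 [0.5623 0.0179 0.0935] [300. 254.]
   nozzle 0.52 [ 0.5965 -0.0186  0.0861] [317. 264.]
   clip_mark 0.36 [0.6194 0.0112 0.0838] [323. 255.]
   movement_mid 0.96 [ 0.7468 -0.0434  0.0776] [380. 263.]
   movement_mid 0.76 [ 0.5826 -0.2135  0.0778] [334. 327.]
```

View pics/wrist3.png

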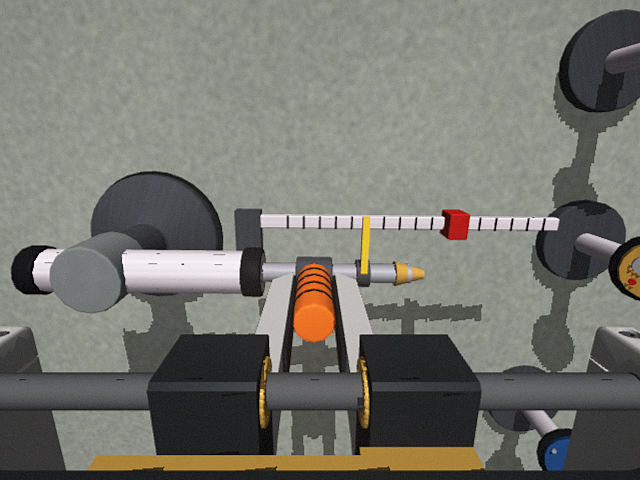

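Wrist view: the wand points along the row to the disc, with the pointer at (366,245) and the clip at (456,224). The aim is within about 3 mm. I'll trim slightly, pause, then pull.

arm_command(moves="0 -0.9 0 0 0 0 0.5;0 0 0 0 0 0 0;0 0 0 0 0 0 0;0 0 0 0 0 0 0;0 0 0 0 0 0 0;0 0 0 0 0 0 0;0 0 0 0 0 0 0;0 0 0 0 0 0 0")

```text
clock: 7.83
tcp_pos: [0.53, -0.0061, 0.1127]
tcp_rot: [[0.163, 0.987, -0.0], [0.987, -0.163, -0.0], [-0.0, -0.0, -1.0]]
force: [-2.9, -0.1, 5.8]
opening: 0.0195
```

arm_command(moves="0 0 3 0 0 0 0;0 0 6 0 0 0 0;0 0 6 0 0 0 0;0 0 6 0 0 0 0;0 0 6 0 0 0 0;0 0 6 0 0 0 0;0 0 6 0 0 0 0;0 0 6 0 0 0 0;0 0 6 0 0 0 0;0 0 5 0 0 0 0;0 0 0 0 0 0 0;0 0 0 0 0 0 0")

```text
clock: 8.83
tcp_pos: [0.5852, -0.0152, 0.1126]
tcp_rot: [[0.163, 0.987, -0.001], [0.987, -0.163, -0.0], [-0.0, -0.001, -1.0]]
force: [-5.3, -0.1, 7.1]
opening: 0.0191
```

```bash
cat > chk.py <<'E'
from h import *
import sys
s=status.get_state(); q=s["tcp_pos"]; d=q[:2]-np.array([.3985,.0164]); print(q,s["force"],s["opening"],np.hypot(*d),np.arctan2(d[1],d[0]),np.arctan2(s["tcp_rot"][1][1],s["tcp_rot"][0][1]))
u=np.array([np.cos(-.169),np.sin(-.169)]); L=np.array([-u[1],u[0]])
for n in("wrist","scene","side"):
    p,o=meas(n,q[:2]); save(p,n+sys.argv[1]+".png")
    for k in("red","yellow"):
        X=o[k]; X=X[X[:,2]>(.08 if k=="red" else .0885)]
        a=(X[:,:2]-[.3985,.0164])@u; b=(X[:,:2]-[.3985,.0164])@L
        if k=="yellow": a=a[b>.012]
        if len(a): print("   along",k,np.round([np.median(a),a.min(),a.max(),(np.percentile(a,3)+np.percentile(a,97))/2],4))
    for l in("pivot","pointer","nozzle","clip_mark","movement_mid"):
        for r in models.place_of(l,p)[:1]:
            w=np.array(r["point"])[:2]-[.3985,.0164]
            print("  ",l,round(r["conf"],2),np.round(r["point"],4),"along/left",np.round([w@u,w@L],4))
E
python3 chk.py 4
```

```text
[ 0.58515698 -0.01522691  0.11256659] [-5.262202   -0.10849534  7.10799616] 0.019139421772255184 0.18931742936227106 -0.1678445379445949 -0.1635088455689097
wrist orange 2396 [ 0.5848 -0.01    0.1467] [ 0.574 -0.025  0.1  ] [ 0.594 -0.005  0.15 ]
wrist red 374 [0.6202 0.0114 0.0835] [ 0.584 -0.007  0.069] [0.626 0.017 0.123]
wrist yellow 381 [ 6.169e-01 -3.000e-04  9.180e-02] [ 0.612 -0.018  0.089] [0.621 0.016 0.093]
   along red [0.2183 0.1869 0.2254 0.2193]
   along yellow [0.218  0.2161 0.2201 0.2181]
   pivot 0.97 [0.4022 0.0179 0.0883] along/left [0.0034 0.0021]
   pointer 0.68 [0.6153 0.0141 0.092 ] along/left [0.2141 0.0342]
   nozzle 0.59 [ 0.6525 -0.0267  0.0851] along/left [2.576e-01 2.000e-04]
   clip_mark 0.88 [0.6272 0.0061 0.0864] along/left [0.2272 0.0283]
   movement_mid 0.98 [ 0.751  -0.0433  0.0772] along/left [0.3575 0.0004]
scene orange 7 [ 0.5946 -0.0158  0.1051] [ 0.593 -0.022  0.1  ] [ 0.597 -0.011  0.106]
scene red 28 [0.6241 0.0074 0.0847] [0.616 0.001 0.077] [0.629 0.014 0.089]
scene yellow 35 [ 0.6178 -0.0025  0.0932] [ 0.613 -0.024  0.09 ] [0.647 0.014 0.
[... 192 characters left out ...]
4 0.0896] along/left [0.2222 0.0298]
   nozzle 0.53 [ 0.6482 -0.028   0.0899] along/left [ 0.2536 -0.0018]
   clip_mark 0.62 [ 0.422  -0.2986 -0.0048] along/left [ 0.0761 -0.3066]
   movement_mid 0.95 [ 0.7494 -0.0439  0.0723] along/left [ 0.356  -0.0004]
side orange 131 [ 0.5824 -0.0257  0.1342] [ 0.574 -0.032  0.101] [ 0.593 -0.01   0.151]
   pivot 0.55 [0.3984 0.0136 0.0888] along/left [ 0.0004 -0.0028]
   pointer 0.65 [0.6191 0.0059 0.0959] along/left [0.2192 0.0268]
   nozzle 0.79 [ 0.6519 -0.027   0.0822] along/left [ 2.571e-01 -2.000e-04]
   clip_mark 0.48 [ 0.7075 -0.1956  0.0756] along/left [ 0.3403 -0.157 ]
   movement_mid 0.61 [ 0.5818 -0.2176  0.0742] along/left [ 0.22   -0.1998]
```

View pics/wrist4.png

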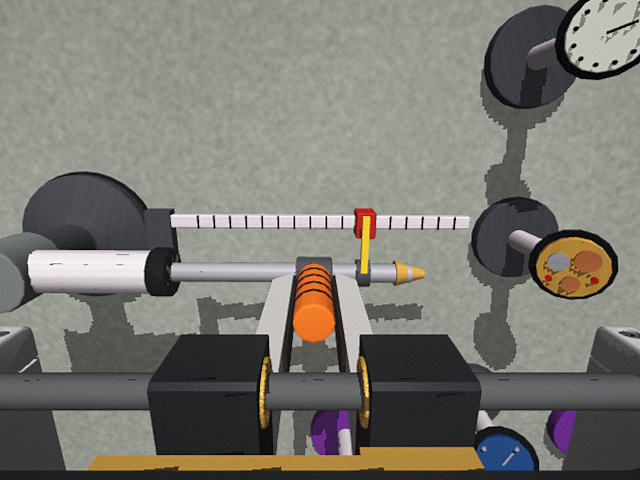

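```bash
python3 - <<'E'
from h import *
a=cv2.imread("pics/wrist4.png"); 
p=imaging.get_image("wrist")
u=np.array([np.cos(-.169),np.sin(-.169)]); L=np.array([-u[1],u[0]])
for s in(.2145,.2165,.2185,.2205,.2225,.2265,.2285):
    x=np.array([.3985,.0164])+s*u
    print(s,[np.round(proj(p,[*(x+l*L),z]),1) for l,z in((.038,.085),(.022,.085),(.022,.069),(.03,.091))])
cv2.imwrite("pics/crop4.png",cv2.resize(a[195:295,315:435],None,fx=6,fy=6,interpolation=cv2.INTER_NEAREST))
E
```

```text
0.2145 [array([358.9, 212. ]), array([357.8, 238. ]), array([354.9, 231.3]), array([359.6, 227.6])]
0.2165 [array([362.3, 212. ]), array([361.1, 238.1]), array([358. , 231.3]), array([363. , 227.6])]
0.2185 [array([365.7, 212. ]), array([364.4, 238.1]), array([361.1, 231.4]), array([366.5, 227.6])]
0.2205 [array([369., 212.]), array([367.8, 238.1]), array([364.2, 231.4]), array([369.9, 227.7])]
0.2225 [array([372.4, 212.1]), array([371.1, 238.1]), array([367.3, 231.4]), array([373.4, 227.7])]
0.2265 [array([379.2, 212.1]), array([377.7, 238.2]), array([373.5, 231.4]), array([380.2, 227.7])]
0.2285 [array([382.6, 212.1]), array([381. , 238.2]), array([376.6, 231.4]), array([383.7, 227.7])]
```

View pics/crop4.png

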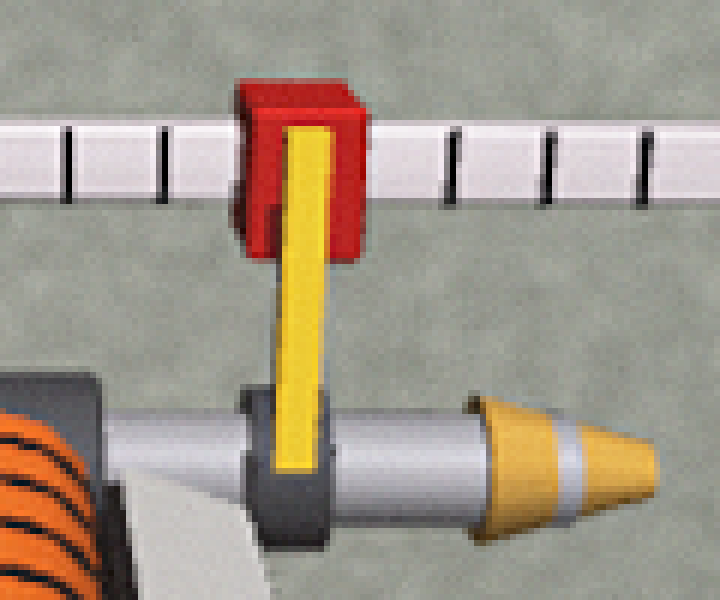

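The crop shows the pointer at column ~366 over the clip's top face (columns 356–376). After correcting for parallax it is about 1 mm short of the middle. I'll pull 1 mm more and hold.

arm_command(moves="0 0 1 0 0 0 0;0 0 0 0 0 0 0;0 0 0 0 0 0 0;0 0 0 0 0 0 0;0 0 0 0 0 0 0;0 0 0 0 0 0 0;0 0 0 0 0 0 0;0 0 0 0 0 0 0;0 0 0 0 0 0 0;0 0 0 0 0 0 0;0 0 0 0 0 0 0;0 0 0 0 0 0 0")

```text
clock: 10.78
tcp_pos: [0.5859, -0.0153, 0.1126]
tcp_rot: [[0.163, 0.987, -0.001], [0.987, -0.163, -0.0], [-0.0, -0.001, -1.0]]
force: [-5.3, 0.1, 7.6]
opening: 0.0195
```

```bash
python3 chk.py 5 | grep -v orange
```

```text
[ 0.58586803 -0.01527803  0.11259841] [-5.31725374  0.12832849  7.62055906] 0.019507132299616925 0.19002703965856654 -0.16748469565530277 -0.16338664196003835
wrist red 383 [0.6182 0.0118 0.0835] [ 0.579 -0.007  0.069] [0.626 0.018 0.123]
wrist yellow 385 [ 6.176e-01 -4.000e-04  9.170e-02] [ 0.613 -0.019  0.088] [0.622 0.016 0.094]
   along red [0.2169 0.1822 0.2254 0.2192]
   along yellow [0.2188 0.2167 0.2207 0.2187]
   pivot 0.68 [0.4026 0.0165 0.0851] along/left [0.004  0.0008]
   pointer 0.64 [0.614  0.012  0.0924] along/left [0.2132 0.0319]
   nozzle 0.56 [ 0.652  -0.026   0.0854] along/left [0.257  0.0008]
   clip_mark 0.6 [0.624  0.0057 0.0846] along/left [0.2241 0.0274]
   movement_mid 0.96 [ 0.7533 -0.0427  0.0785] along/left [0.3597 0.0014]
scene red 28 [0.6252 0.0081 0.0852] [0.618 0.002 0.079] [0.63  0.014 0.091]
scene yellow 34 [ 0.6197 -0.0042  0.0931] [ 0.613 -0.027  0.09 ] [0.65  0.014 0.098]
   along red [0.2247 0.2176 0.229  0.2234]
   along yellow [0.2209 0.2167 0.2232 0.2201]
   pointer 0.53 [0.6196 0.0087 0.0869] along/left [0.2192 0.0296]
   nozzle 0.7 [ 0.6492 -0.0304  0.0884] along/left [ 0.255 -0.004]
   clip_mark 0.6 [0.6232 0.0039 0.0857] along/left [0.2236 0.0255]
   movement_mid 0.87 [ 0.5793 -0.2165  0.0773] along/left [ 0.2174 -0.1992]
side yellow 2 [ 0.6183 -0.0021  0.0908] [ 0.616 -0.015  0.091] [0.62  0.01  0.091]
   along yellow [0.2197 0.2197 0.2197 0.2197]
   pivot 0.79 [0.4024 0.0137 0.0882] along/left [ 0.0043 -0.002 ]
   pointer 0.74 [0.6223 0.0033 0.095 ] along/left [0.2228 0.0247]
   nozzle 0.77 [ 0.6515 -0.0309  0.0834] along/left [ 0.2574 -0.0041]
   clip_mark 0.61 [ 0.4205 -0.3019 -0.0006] along/left [ 0.0752 -0.3101]
   movement_mid 0.84 [ 0.8162 -0.248   0.0727] along/left [ 0.4562 -0.1904]
```

arm_command(moves="0 0 1 0 0 0 0;0 0 0 0 0 0 0;0 0 0 0 0 0 0;0 0 0 0 0 0 0;0 0 0 0 0 0 0;0 0 0 0 0 0 0;0 0 0 0 0 0 0;0 0 0 0 0 0 0;0 0 0 0 0 0 0;0 0 0 0 0 0 0")

```text
clock: 12.52
tcp_pos: [0.5869, -0.0155, 0.1126]
tcp_rot: [[0.163, 0.987, -0.001], [0.987, -0.163, -0.0], [-0.0, -0.001, -1.0]]
force: [-5.3, -0.2, 6.3]
opening: 0.0197
```

```bash
python3 -c "
from h import *
s=status.get_state();print(s['clock'],s['tcp_pos'],s['force'],s['opening'],np.abs(s['joint_velocities']).max());p=imaging.get_image('wrist')
a=p['frame'][195:295,315:435];cv2.imwrite('pics/crop6.png',cv2.resize(a[:,:,::-1],None,fx=6,fy=6,interpolation=0))"
```

```text
12.5167 [ 0.58685674 -0.01547044  0.1126025 ] [-5.29597352 -0.19676876  6.28288465] 0.0196586154546729 0.0012145164903781852
```

View pics/crop6.png

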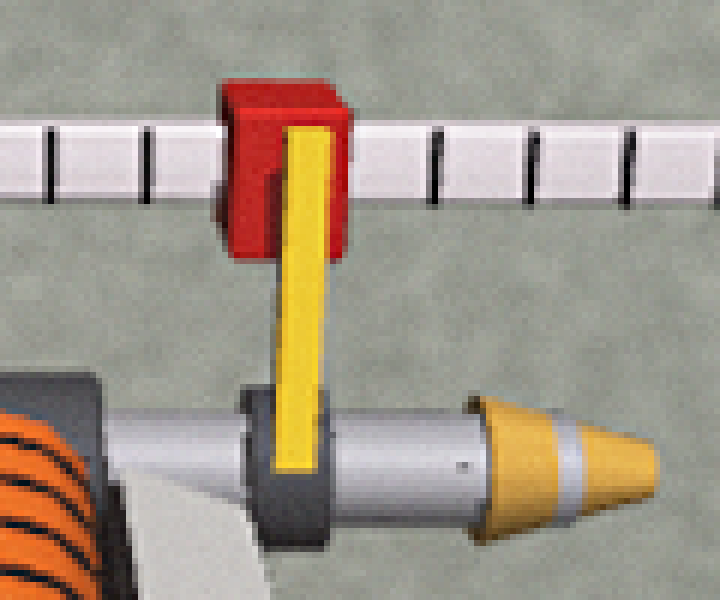

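The crop shows the pointer centred at column ~366 and the clip top at ~363. That is about +1 mm past the middle by the wrist camera, while the scene camera put it 2 mm short; both are well within 6 mm. Handing in.

```bash
python3 -c "
from workcell import ticket;print(ticket.job_done())"
```

```text
the job is handed in; nothing more can be done
None
```

I gripped the orange post and swung the pushed-in wand about 47° to point at the dark-footed brass movement, leaving the two purple-footed look-alikes alone. I paused there for 0.6 s, pulled the tube out about 60 mm and handed in at 12.5 s, still gripping.

- **Aim:** the wand's line passes within about 1–3 mm of the middle of the disc (limit 20 mm).
- **Pointer over the clip:** the cameras disagree slightly. The wrist camera put the pointer about 1 mm past the clip's middle. The scene camera, read before the last 1 mm pull, put it 3 mm short, so about 2 mm short now. Both are within the 6 mm limit.
- **Grip:** the fingers were open 19.7 mm on the 20 mm post, the tool force along the wand was steady at about 5 N, and the arm was at rest.
- **Other things on the bench:** the fingertips stayed well above the clip. I did not re-measure every bystander at the end, but none was near the path.
- **Network mistakes:** the place network confused clip, pointer and nozzle now and then, and sometimes offered the purple look-alikes as the movement. I set those readings aside using the pictures and the given sizes.

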